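# Seat a sample canister in the labelling cradle and clamp it

## Robot

A 6-joint arm with a two-finger parallel gripper is mounted at the origin on the work surface. World frame = base frame: x ahead of the robot, y to its left, z up, the work surface at z = 0. Lengths are in m, angles in rad, forces in N, time in s.
With the tool pointing down it reaches from about 0.375 to 0.975 m from the base axis. Payload 3.8 kg.
Tool frame: the origin (TCP) lies between the finger pads; the fingertips stand 25 mm ahead of it and the grasp point (between the pads) lies 6 mm ahead of it; z points along the fingers, x is the direction in which the jaws open and shut, and the axes are right-handed (so a half turn about z gives the same grasp; the last joint's range is limited). The gripper opens to 88 mm and grips with 3 to 60 N. Pads are 18 mm wide; open, the fingers measure 123 mm over their backs; the gripper's body (75 mm by 187 mm) begins 45 mm behind the grasp point.
Start: joints at [-1.174, 0.264, 1.604, -0, 1.274, -0.037], TCP at [0.284, -0.612, 0.264] pointing down, gripper open.
Joint ranges: [-2.63, 2.63], [-0.94, 2.18], [0.31, 2.57], [-1.31, 4.45], [0, 2.66], [-2.55, 2.55]. Speed limits (rad/s): [2.57, 2.57, 3.14, 3.14, 3.14, 3.14].

## Interface

Orientations are given as a rotation vector (axis times angle).
In Python, from workcell import arm gives the robot as it stands.
- The arm moves only by the tool step_arm, never from a script. Its argument "commands" is one flat list of numbers, 4 for each row, row after row: the shift along the world's x, y, z in m, then the turn about the world's z in degrees. In form: [x, y, z, roll, x, y, z, roll, ...]. A call has 1 to 10 rows; each row shifts and turns the commanded pose from where the row before left it; what a row does not reach is not made up. A row lasts 1/8 s, in which the tool goes at most 62.5 mm and 10.7 degrees, less where a joint would pass 70% of its speed; a pose out of reach is approached as far as the arm can. A call is refused whole if a number of a shift passes 0.0625 or a number of a turn 10.7, either way. A call with a gripper value outside its range is refused whole. "gripper" is the closure, from 0 (fully open) to 1 (shut), set as the call begins (left out, the last holds). The fingers move at their own pace and stop on an object; "grip_force" is the grip in N (left out, the last holds). Time passes only in rows, so rows that do not move let the fingers close. It gives the time, the measured TCP pose, the force and the opening at its end, in the units of the state.
- arm.sense(): the state, without advancing time (a new reading comes with each control period).
- arm.grab_frame(name): name is "side" or "top" or "wrist"; returns a dict with "image" (384x512x3 uint8, red, green, blue), "fx", "fy", "cx", "cy" (pixels), "distortion" ([k1, k2, p1, p2, k3] as OpenCV has them; the pictures are not rectified), "rvec" (rotation vector, rad) and "tvec" (3), from world to camera coordinates, as OpenCV has them; the wrist camera has in their place "tool_from_camera" (4x4, takes a point from camera to tool coordinates, whose origin is the TCP and whose axes are the tool frame's). Camera axes: x right, y down, z forward; pixel columns grow to the right and rows downward; lengths in m; the calibration is good to about 2 mm. A picture is of the moment at which its call begins: read the wrist's pose just before it. There is no depth.
- arm.hand_in(): hands the job in, once; it reports no verdict.
The state is a dict: "t": time; "joints": joint angles; "qd": joint speeds; "joint_efforts": joint torques, N m; "ee_pos": TCP position; "tcp_rot": TCP orientation; "contact_force": force on the tool from outside, world axes, zero at the start; "ft_torque": the same for the moment, N m; "finger_gap": finger opening in m.
Only numpy, scipy, OpenCV 4.12 (cv2) and the standard library are available. Lean on these libraries where they do the work, as an engineer would, in place of code of your own. Each camera call takes 0.05 s, during which the arm holds its last target.

## Task

Get the sample canister ready for labelling: swing the cradle's hold-down frame well back past upright so that the V-supports are open, take the big canister off its rest and lower it gently (do not drop it) into the two V-supports, lying lengthwise, fully down and about centred. Then swing the frame back over it, press it down until its pad bears on the canister, and let go. Leave the other things on the table where they are.

Things in the scene. Friction and masses are not known exactly. Their poses are not given: they have to be found in the camera images.
- canister_mid (a point): The big sample canister: dark grey cylinder 44 mm in diameter, 130 mm long, with a black screw cap (50 mm in diameter, 25 mm long) on one end; up to 0.35 kg. The point is on its axis, at the middle of the 130 mm grey part; y runs along the axis to the cap, which spans +65 to +90 mm. Starts lying level in the rest, axis 52 mm above the table. Grasp it across its diameter at this point.
- rest: Fixed aluminium rest under the canister, origin at the centre of its underside, y along the canister's axis. Base plate 85 (x) by 130 mm, 8 mm thick; two cross bars 14 mm wide at y = -42 and +42 mm carry the canister, with lips up to 40 mm above the table and 34 mm either side of its axis. Between the bars fingers can reach down beside the canister.
- cradle_seat (a point): Where the canister's point above must be once seated: on the axis of a seated canister, 61 mm above the table. y runs along the V's, x across them towards the frame's hinge, z up. The cap may point either way.
- cradle: Fixed labelling cradle, origin at the underside's centre, axes as the seat point's. Grey base 200 (x) by 170 mm, 12 mm thick; two white 90-degree V-supports opening upwards, each 16 mm long in y, centred at y = -42 and +42 mm, 69 mm wide in x, tops 56 mm above the table. The 68 mm between them is free down to the base for fingers. Hinge posts, 113 mm tall, at x = 75, y = -82 and +82 mm.
- frame (a joint): Angle of the hold-down frame in rad: 0 when level, its pad just bearing on a seated canister; grows as it swings up and back (1.57 upright, stop at 2.2 leaning back; lower stop -0.08). Stiff hinge (friction 0.25 N m): it stays where it is left. Starts between 0 and 0.45.
- frame_bar (a point): Middle of the frame's round steel grip bar, 14 mm in diameter, 140 mm long, parallel to the V's. Rods at its ends run 155 mm to the hinge. Pinch it from above in the middle, closing across it; it turns between the fingers as the frame swings. 75 mm from the hinge a 16 mm wide crossbar carries a black rubber pad (24 by 44 mm) reaching 22 mm below the rods' plane.
- frame_hinge (a point): Middle of the frame's hinge axis, 75 mm from the seat point towards the cradle's +x and 105 mm above the table, axis parallel to the V's. At joint angle a the grip bar lies 155 mm * cos(a) from the hinge towards the cradle's -x, and 155 mm * sin(a) above it.
- slim_canister: Bystander: slim dark grey canister standing upright, 28 mm in diameter (cap 32 mm), 120 mm tall; origin at the centre of its underside. Not to be moved.
- tape_roll: Bystander: white tape roll lying flat, 76 mm in diameter, 25 mm high; origin at the centre of its underside. Not to be moved.
- spray_bottle: Bystander: blue bottle standing upright, 64 mm in diameter, 170 mm tall; origin at the centre of its underside. Not to be moved.
- meter: Bystander: red hand-held meter lying flat, 160 mm by 80 mm, 34 mm high; origin at the centre of its underside. Not to be moved.
Mind the look-alikes: they are no part of the job. Leave any yellow look-alike of the part that bears canister_mid alone.

How it is judged:
By the outcome, as a careful person would: the job done as asked, in the order asked, and still so for the second after the job is handed in, with the robot touching nothing.
It also fails if it takes over 72 s, if anything falls off the work surface, if the arm or the gripper's body presses on something with over 40 N, if the wrist force passes 120 N, or if a joint passes its speed limit or range.

## Working session

There is one attempt and no reset: what is moved stays moved. The work goes in short steps, Python scripts to look and compute and a tool call to move; the robot and the scene stay as the last step left them, time stands still between calls to the robot, and variables do not carry over. Pictures are saved under pics/ and viewed, and the job is handed in when it is done.

Besides the shell and the picture viewer there is one more tool, called by a JSON object that holds its "api" and its "payload". step_arm: Moves the arm, as the interface text tells. Its arguments: {"type":"object","properties":{"commands":{"type":"array"},"gripper":{"type":"number"},"grip_force":{"type":"number"}},"required":["commands"]}

```bash
mkdir -p pics; ls; cat > h.py <<'E'
import numpy as np,cv2,pickle
from workcell import arm
def grab(n,tag):
    s=arm.sense(); f=arm.grab_frame(n); f['s']=s
    pickle.dump(f,open(f'pics/{tag}.pkl','wb'))
    cv2.imwrite(f'pics/{tag}.png',cv2.cvtColor(f['image'],cv2.COLOR_RGB2BGR)); return f
def load(tag): return pickle.load(open(f'pics/{tag}.pkl','rb'))
def cam(f):
    K=np.array([[f['fx'],0,f['cx']],[0,f['fy'],f['cy']],[0,0,1.]])
    D=np.array(f['distortion'],float)
    if 'rvec' in f:
        R=cv2.Rodrigues(np.array(f['rvec'],float))[0]; t=np.array(f['tvec'],float).reshape(3)
    else:
        T=np.array(f['tool_from_camera']); W=np.eye(4); W[:3,:3]=cv2.Rodrigues(np.array(f['s']['tcp_rot'],float))[0]; W[:3,3]=f['s']['ee_pos']
        M=np.linalg.inv(W@T); R=M[:3,:3]; t=M[:3,3]
    return K,D,R,t
def ray(f,px):
    K,D,R,t=cam(f)
    u=cv2.undistortPoints(np.array([[px]],float),K,D)[0,0]
    d=R.T@np.array([u[0],u[1],1]); return -R.T@t,d
def atz(f,px,z):
    c,d=ray(f,px); return c+d*(z-c[2])/d[2]
def proj(f,P):
    K,D,R,t=cam(f)
    return cv2.projectPoints(np.array(P,float).reshape(-1,1,3),cv2.Rodrigues(R)[0],t,K,D)[0].reshape(-1,2)
def tri(obs):
    A=np.zeros((3,3));b=np.zeros(3)
    for f,p in obs:
        c,d=ray(f,p);d=d/np.linalg.norm(d);M=np.eye(3)-np.outer(d,d);A+=M;b+=M@c
    return np.linalg.solve(A,b)
def crop(tag,x0,y0,x1,y1,k,out):
    im=cv2.imread(f'pics/{tag}.png')[y0:y1,x0:x1]
    cv2.imwrite(f'pics/{out}.png',cv2.resize(im,None,fx=k,fy=k,interpolation=cv2.INTER_CUBIC))
E
python3 - <<'E'
from h import *
for n in ['side','top','wrist']: grab(n,n+'0')
a=[cv2.imread(f'pics/{n}0.png') for n in ['top','side']]
print(arm.sense())
for n in ['top0','side0']:
    f=load(n);K,D,R,t=cam(f);print(n,-R.T@t,f['fx'])
E
```

```text
pics
{'t': 0.15, 'joints': array([-1.17388595e+00,  2.64576793e-01,  1.60503834e+00, -1.46321583e-05,
        1.27371606e+00, -3.69060006e-02]), 'qd': array([ 0.00120778, -0.00163156, -0.00571815, -0.00045663, -0.00065035,
       -0.00132205]), 'joint_efforts': array([ 2.34798581e-04, -5.02848494e+01, -3.57469404e+01,  7.29287812e-02,
        2.49319413e-02, -7.76956995e-05]), 'ee_pos': array([ 0.28352317, -0.61201323,  0.26268808]), 'tcp_rot': array([-2.64664573e+00,  1.69077569e+00,  2.25735180e-03]), 'contact_force': array([ 0.08988776, -0.19077077, -0.0335812 ]), 'ft_torque': array([0.00024005, 0.05026159, 0.00458465]), 'finger_gap': 0.08829014618349217}
top0 [0.38836243 0.00421328 1.30095421] 426.8592176259876
side0 [-0.1041367   0.84171684  0.89616376] 391.53806702659705
```

View pics/top0.png

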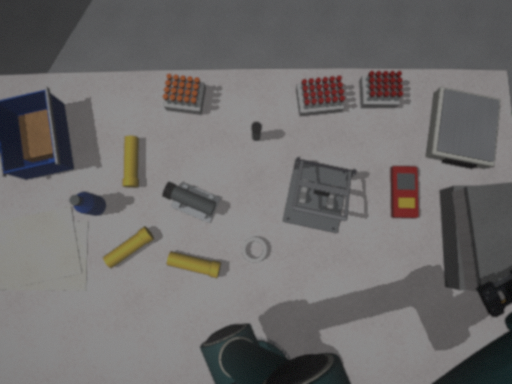

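View pics/side0.png

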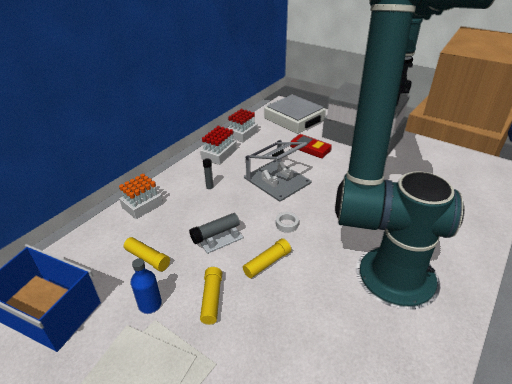

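View pics/wrist0.png

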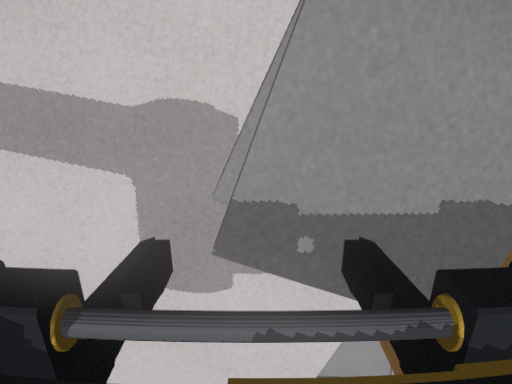

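Candidates for the big canister (top view): the dark grey lying cylinder at (190,198), yellow look-alikes at (130,160), (128,246) and (194,264), and the slim upright canister at (257,130). By the description it is the grey one in the rest, at (190,198). I'll check it in a close crop.

```bash
python3 - <<'E'
from h import *
crop('top0',150,170,230,230,10,'c_can')
crop('top0',275,150,365,240,6.6,'c_cr')
crop('side0',235,125,320,200,8,'c_crs')
crop('side0',180,205,250,255,10,'c_cans')
E
```

```text
(no output)
```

View pics/c_can.png

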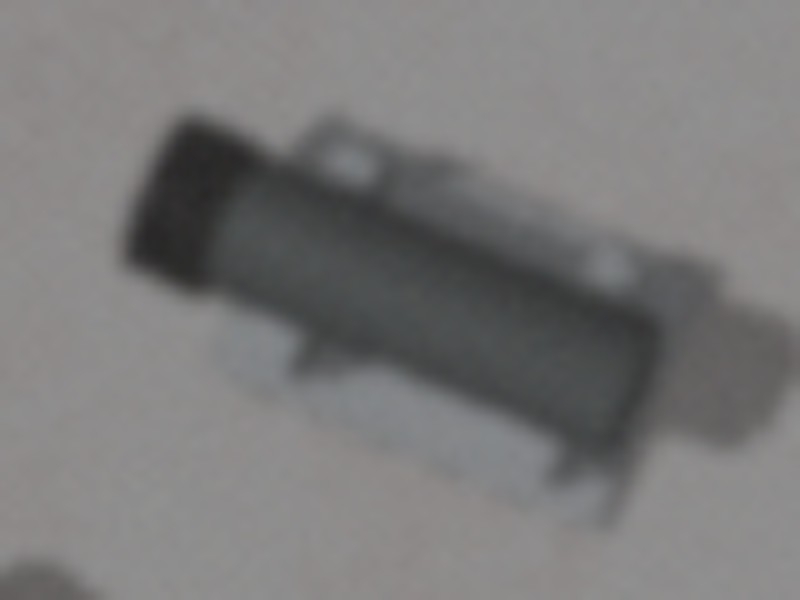

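View pics/c_cr.png

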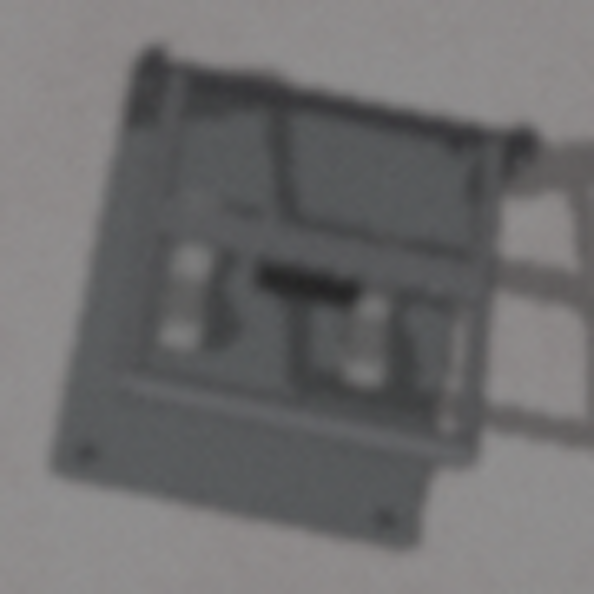

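View pics/c_crs.png

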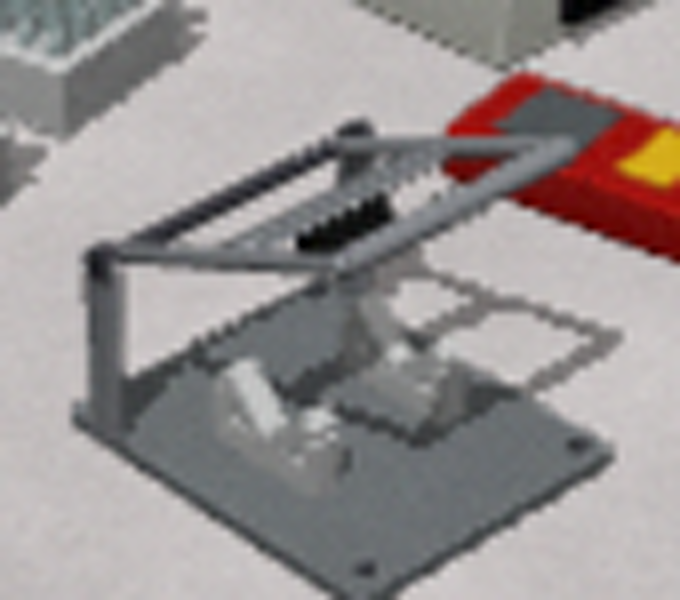

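View pics/c_cans.png

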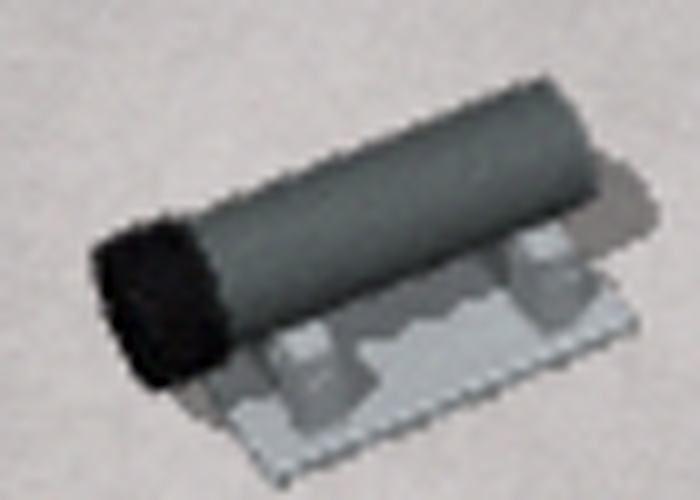

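The crop shows the grey body with a black cap (cap at about (166,190)) on the aluminium rest, so the choice stands. Next I fit the cradle and canister poses from both views.

```bash
cat > fit.py <<'E'
from h import *
from scipy.optimize import least_squares
def cr(x,y,k,ox,oy): return [(x+.5)/k-.5+ox,(y+.5)/k-.5+oy]
def M(p,P):
    c,s=np.cos(p[2]),np.sin(p[2]); P=np.array(P,float)
    return np.c_[p[0]+c*P[:,0]-s*P[:,1],p[1]+s*P[:,0]+c*P[:,1],P[:,2]]
def pts(a):
    b=.075-.155*np.cos(a);z=.105+.155*np.sin(a)
    return dict(c1=(-.1,.085,.012),c2=(-.1,-.085,.012),c3=(.1,.085,.012),p1=(.075,.082,.113),p2=(.075,-.082,.113),b1=(b,.07,z),b2=(b,-.07,z))
E
python3 - <<'E'
from fit import *
T=load('top0');S=load('side0')
t=lambda x,y:cr(x,y,6.6,275,150)
s=lambda x,y:cr(x,y,8,235,125)
obs=[(T,'c1',t(50,472)),(T,'c2',t(415,548)),(T,'p1',t(152,55)),(T,'p2',t(525,140)),(T,'b1',t(128,382)),(T,'b2',t(468,455)),
(S,'c3',s(75,412)),(S,'c2',s(612,455)),(S,'p1',s(100,250)),(S,'p2',s(355,128)),(S,'b1',s(338,266)),(S,'b2',s(572,150))]
def res(p):
    d=pts(p[3]); return np.concatenate([proj(f,M(p,[d[k]]))[0]-o for f,k,o in obs])
r=least_squares(res,[.5,-.0,-.2,.2],loss='soft_l1');print(r.x);print(r.fun.reshape(-1,2).round(1))
d=pts(r.x[3]);print('bar',M(r.x,[d['b1'],d['b2']]),M(r.x,[(0,0,.061),(.075,0,.105)]))
c=lambda x,y:cr(x,y,10,150,170)
for z in [.052]:
  A=atz(T,c(157,188),z);B=atz(T,c(640,385),z);print(A,B,np.linalg.norm(A-B)); u=(A-B)/np.linalg.norm(A-B); print('mid',B+u*.065,A-u*.09,np.degrees(np.arctan2(u[1],u[0])))
cs=lambda x,y:cr(x,y,10,180,205)
# bystanders
print('slim',atz(T,(256,139),0),'tape',atz(T,(258,248),.012),'meter',[atz(T,q,.034) for q in [(391,166),(418,217)]],'bottle',atz(T,(92,205),.08))
print(np.hypot(*r.x[:2]))
E
```

```text
[ 0.53563536 -0.19108572 -0.22039493  0.4071629 ]
[[-0.1 -0. ]
 [-0.4  0.1]
 [ 0.2  1. ]
 [ 0.2  0.1]
 [-0.  -0.3]
 [-0.3 -0.6]
 [-0.8 -0.4]
 [ 0.5 -0.9]
 [ 0.3  0.1]
 [ 0.2 -0.2]
 [ 0.5  0.3]
 [-0.7  0.1]]
bar [[ 0.48523856 -0.10805993  0.16638089]
 [ 0.45463246 -0.24467349  0.16638089]] [[ 0.53563536 -0.19108572  0.061     ]
 [ 0.6088212  -0.20748185  0.105     ]]
[0.55492366 0.25995607 0.052     ] [0.49499823 0.11676141 0.052     ] 0.15522811835620337
mid [0.52009132 0.17672254 0.052     ] [0.52017938 0.17693297 0.052     ] 67.29121287905832
slim [ 0.71418993 -0.01098174  0.        ] tape [ 0.376835   -0.01274023  0.012     ] meter [array([ 0.61835103, -0.42059756,  0.034     ]), array([ 0.46191963, -0.49537299,  0.034     ])] bottle [0.50488815 0.46801837 0.08      ]
0.5686993859593851
```

The fit is consistent: residuals are at most 1 px and the measured canister length is 155.2 mm, against 155 mm given. The frame angle is about 0.41 and the canister mid is at (0.520, 0.177). I'm moving above the grip bar.

{"api": "step_arm", "payload": {"commands": [0.0187, 0.0436, 0.01, 5.25, 0.0187, 0.0436, 0.01, 5.25, 0.0187, 0.0436, 0.0, 5.25, 0.0187, 0.0436, 0.0, 5.25, 0.0187, 0.0436, 0.0, 5.25, 0.0187, 0.0436, 0.0, 5.25, 0.0187, 0.0436, 0.0, 5.25, 0.0187, 0.0436, 0.0, 5.25, 0.0187, 0.0436, 0.0, 5.25, 0.0187, 0.0436, 0.0, 5.25], "gripper": 0}}

```text
t: 1.4
ee_pos: [0.4709, -0.1749, 0.2835]
tcp_rot: [3.123, -0.341, -0.0]
contact_force: [0.6, -0.3, 0.0]
finger_gap: 0.0882
```

```bash
python3 - <<'E'
from h import *
f=grab('wrist','w1');s=f['s'];print(s['ee_pos'],s['tcp_rot'],s['qd'].round(3),s['joints'])
print(proj(f,[(.4852,-.108,.1664),(.4546,-.2447,.1664),(.47,-.1764,.1664)]))
print(np.array(f['tool_from_camera']).round(3))
grab('side','s1')
E
```

```text
[ 0.47093777 -0.17492602  0.28354763] [ 3.12297077e+00 -3.41446289e-01 -1.98094836e-05] [ 0.755  0.003 -0.007 -0.001 -0.003  0.023] [-4.05223158e-01 -7.88991173e-02  1.93994978e+00 -1.53476601e-05
  1.28055068e+00 -1.87416261e-01]
[[255.99798176 105.12935249]
 [255.4839492  274.73232565]
 [255.85191202 197.32322869]]
[[ 1.     0.001  0.001 -0.   ]
 [-0.001  0.949  0.314 -0.081]
 [-0.001 -0.314  0.95  -0.122]
 [ 0.     0.     0.     1.   ]]
```

View pics/w1.png

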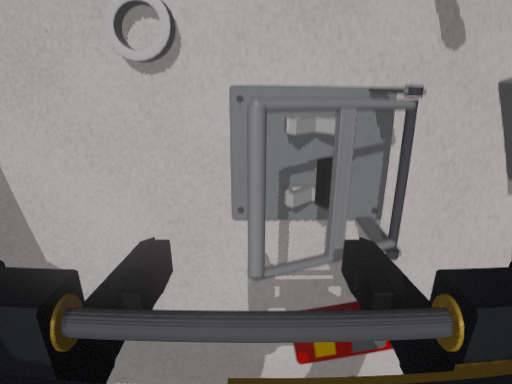

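View pics/s1.png

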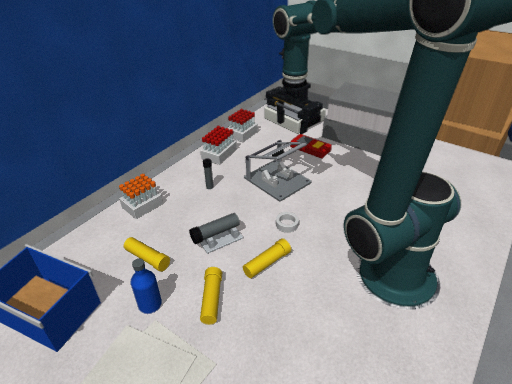

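The bar shows at (257,103) to (257,277), against a predicted (256,105) to (255,275), so the pose holds and the jaws are square to it. The gripper body is wide along the jaw direction, so I'll grasp the canister a bit high and swing the frame fully back. Descending on the bar.

{"api": "step_arm", "payload": {"commands": [0, 0, -0.03, 0, 0, 0, -0.03, 0, 0, 0, -0.03, 0, 0, 0, -0.015, 0, 0, 0, -0.006, 0, 0, 0, 0, 0]}}

```text
t: 2.25
ee_pos: [0.4709, -0.1769, 0.1731]
tcp_rot: [3.122, -0.347, 0.0]
contact_force: [-0.4, -0.1, -1.2]
finger_gap: 0.0878
```

{"api": "step_arm", "payload": {"commands": [0, 0, 0, 0, 0, 0, 0, 0, 0, 0, 0, 0, 0, 0, 0, 0, 0, 0, 0, 0, 0, 0, 0, 0], "gripper": 1, "grip_force": 12}}

```text
t: 3.0
ee_pos: [0.4707, -0.1765, 0.1727]
tcp_rot: [-3.122, 0.346, 0.0]
contact_force: [-0.3, -0.6, -0.2]
finger_gap: 0.0304
```

```bash
python3 - <<'E'
from h import *
f=grab('wrist','w2');s=f['s'];print(s['ee_pos'],s['tcp_rot'],s['contact_force'],s['finger_gap'])
h=np.array([0.60882,-0.20748,.105]);c,sn=np.cos(-.2204),np.sin(-.2204)
g=s['ee_pos']-[0,0,.006]-h; lx=c*g[0]+sn*g[1]; ly=-sn*g[0]+c*g[1]
print('r',np.hypot(lx,g[2]),'a',np.arctan2(g[2],-lx),'ly',ly)
a0=np.arctan2(g[2],-lx)
P=None
A=np.linspace(a0,2.19,18)
for a in A:
    q=np.array([-.155*np.cos(a)*c,-.155*np.cos(a)*sn,.155*np.sin(a)])
    if P is not None: print((q-P).round(4))
    P=q
print(A[1]-A[0])
E
```

```text
[ 0.47068752 -0.1764557   0.17268422] [-3.12246807e+00  3.45918761e-01  9.99534124e-05] [-0.28473863 -0.64501553 -0.23369729] 0.030364439854320188
r 0.1544280644642627 a 0.41090223641701945 ly 7.530600818964409e-05
[ 0.0071 -0.0016  0.0145]
[ 0.0085 -0.0019  0.0137]
[ 0.0099 -0.0022  0.0127]
[ 0.0111 -0.0025  0.0116]
[ 0.0122 -0.0027  0.0103]
[ 0.0132 -0.003   0.0089]
[ 0.014  -0.0031  0.0075]
[ 0.0147 -0.0033  0.0059]
[ 0.0152 -0.0034  0.0043]
[ 0.0156 -0.0035  0.0027]
[ 0.0158 -0.0035  0.001 ]
[ 0.0158 -0.0035 -0.0007]
[ 0.0156 -0.0035 -0.0024]
[ 0.0153 -0.0034 -0.0041]
[ 0.0148 -0.0033 -0.0057]
[ 0.0142 -0.0032 -0.0072]
[ 0.0133 -0.003  -0.0087]
0.10465280962252826
```

View pics/w2.png

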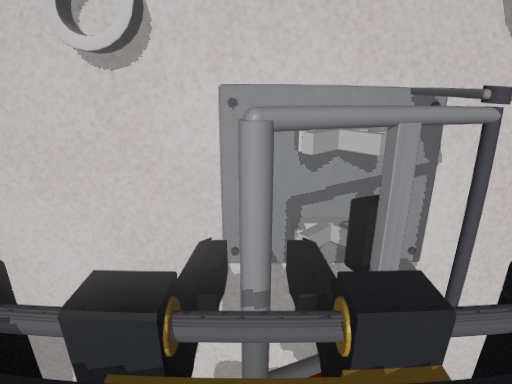

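Still closing, with the bar centred between the fingers. Waiting a few more rows.

{"api": "step_arm", "payload": {"commands": [0, 0, 0, 0, 0, 0, 0, 0, 0, 0, 0, 0, 0, 0, 0, 0, 0, 0, 0, 0]}}

```text
t: 3.68
ee_pos: [0.4701, -0.1763, 0.1725]
tcp_rot: [-3.122, 0.346, 0.002]
contact_force: [-4.7, 0.6, 2.7]
finger_gap: 0.0131
```

{"api": "step_arm", "payload": {"commands": [0.0071, -0.0016, 0.0145, 0, 0.0085, -0.0019, 0.0137, 0, 0.0099, -0.0022, 0.0127, 0]}}

```text
t: 4.05
ee_pos: [0.4961, -0.1822, 0.2149]
tcp_rot: [-3.122, 0.346, 0.002]
contact_force: [-4.1, 0.8, 0.0]
finger_gap: 0.013
```

{"api": "step_arm", "payload": {"commands": [0.0111, -0.0025, 0.0116, 0, 0.0122, -0.0027, 0.0103, 0, 0.0132, -0.003, 0.0089, 0, 0.014, -0.0031, 0.0075, 0, 0.0147, -0.0033, 0.0059, 0, 0.0152, -0.0034, 0.0043, 0]}}

```text
t: 4.8
ee_pos: [0.5774, -0.2005, 0.2618]
tcp_rot: [3.122, -0.346, -0.002]
contact_force: [-1.9, -1.7, -5.0]
finger_gap: 0.0126
```

{"api": "step_arm", "payload": {"commands": [0.0156, -0.0035, 0.0027, 0, 0.0158, -0.0035, 0.001, 0, 0.0158, -0.0035, -0.0007, 0, 0.0156, -0.0035, -0.0024, 0, 0.0153, -0.0034, -0.0041, 0]}}

```text
t: 5.42
ee_pos: [0.6557, -0.2179, 0.2585]
tcp_rot: [3.122, -0.346, 0.0]
contact_force: [-4.3, -1.5, -2.2]
finger_gap: 0.0131
```

{"api": "step_arm", "payload": {"commands": [0.0148, -0.0033, -0.0057, 0, 0.0142, -0.0032, -0.0072, 0, 0.0133, -0.003, -0.0087, 0, 0, 0, 0, 0]}}

```text
t: 5.92
ee_pos: [0.6978, -0.2271, 0.2354]
tcp_rot: [-3.122, 0.346, 0.001]
contact_force: [-1.3, -1.3, -5.7]
finger_gap: 0.0126
```

Bar is at a ≈ 2.19, no stop force. Releasing and going up.

{"api": "step_arm", "payload": {"commands": [0, 0, 0, 0, 0, 0, 0, 0, 0, 0, 0, 0, 0, 0, 0, 0], "gripper": 0}}

```text
t: 6.42
ee_pos: [0.6973, -0.227, 0.2379]
tcp_rot: [3.122, -0.346, 0.002]
contact_force: [0.2, -0.7, 0.6]
finger_gap: 0.0505
```

{"api": "step_arm", "payload": {"commands": [0, 0, 0.02, 0, 0, 0, 0.03, 0, 0, 0, 0.03, 0]}}

```text
t: 6.8
ee_pos: [0.6972, -0.2271, 0.3195]
tcp_rot: [3.122, -0.346, 0.002]
contact_force: [0.7, -0.9, 0.3]
finger_gap: 0.0806
```

```bash
python3 - <<'E'
from h import *
f=grab('side','s2');s=f['s'];print(s['ee_pos'],s['finger_gap'])
crop('s2',200,90,340,200,5.5,'s2c')
s=arm.sense();e=np.array([.52009+.0002,.17683]);print(e-s['ee_pos'][:2], s['tcp_rot'])
E
```

```text
[ 0.69719499 -0.22712281  0.31952541] 0.08062493669399509
[-0.17860851  0.40454706] [ 3.12036082 -0.34572706  0.01446341]
```

View pics/s2c.png

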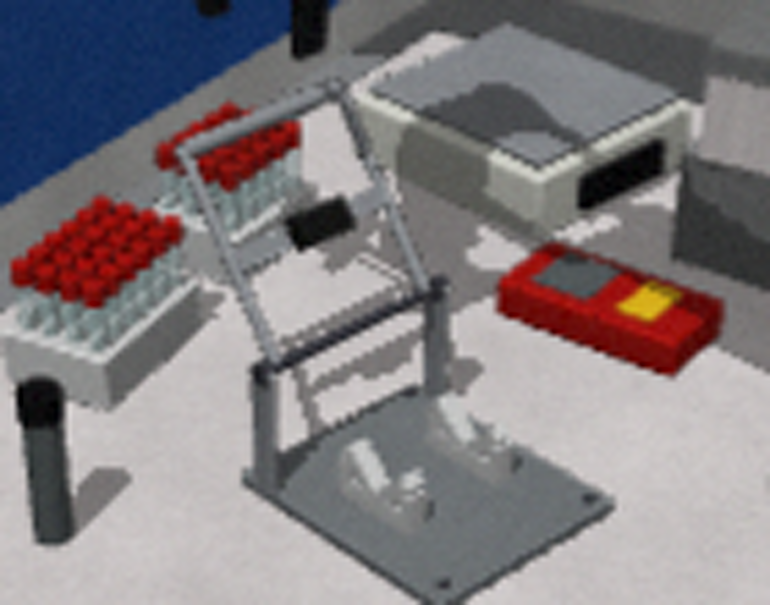

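The side view shows the frame leaning back (bar at about (247,113) px), and V's open. Now to the canister.

{"api": "step_arm", "payload": {"commands": [-0.0178, 0.0404, -0.005, -1, -0.0178, 0.0404, -0.005, -1, -0.0178, 0.0404, -0.005, -1, -0.0178, 0.0404, -0.005, -1, -0.0178, 0.0404, -0.005, -1, -0.0178, 0.0404, -0.005, -1, -0.0178, 0.0404, -0.005, -1, -0.0178, 0.0404, -0.005, -1, -0.0178, 0.0404, -0.005, -1, -0.0178, 0.0404, -0.005, -1]}}

```text
t: 8.1
ee_pos: [0.5186, 0.1782, 0.2679]
tcp_rot: [-3.079, 0.618, -0.003]
contact_force: [-0.5, -0.2, -0.1]
finger_gap: 0.088
```

{"api": "step_arm", "payload": {"commands": [0, 0, 0, 0, 0, 0, 0, 0]}}

```text
t: 8.35
ee_pos: [0.5194, 0.1768, 0.2677]
tcp_rot: [-3.081, 0.616, -0.002]
contact_force: [-0.1, -1.2, -0.6]
finger_gap: 0.0879
```

```bash
python3 - <<'E'
from h import *
f=grab('wrist','w3');s=f['s'];print(s['ee_pos'],s['tcp_rot'])
m=np.array([.5201,.1768,.052]);th=np.radians(67.3);u=np.array([np.cos(th),np.sin(th),0])
print(proj(f,[m+u*.09,m+u*.065,m,m-u*.065]))
E
```

```text
[0.51939478 0.17676447 0.2677321 ] [-3.08062827e+00  6.15517785e-01 -2.21174403e-03]
[[256.97619344  77.66565917]
 [256.89282765 103.32807822]
 [256.69010177 165.73267561]
 [256.50828299 221.70110846]]
```

View pics/w3.png

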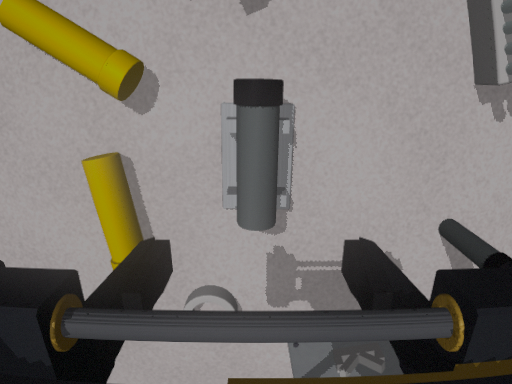

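```bash
python3 - <<'E'
from h import *
f=load('w3')
crop('w3',210,65,300,240,3.4,'w3c')
for th,dx in [(67.3,0),(66.6,.0005)]:
  th=np.radians(th);m=np.array([.5201+dx,.1768,.052]);u=np.array([np.cos(th),np.sin(th),0]);v=np.array([u[1],-u[0],0]);z=np.array([0,0,1])
  P=[m+u*.09-v*.025,m+u*.09+v*.025,m+u*.065+z*.025,m+u*.065+v*.022,m-u*.065-v*.022,m-u*.065+v*.022,m-u*.065+z*.022,m-u*.065-z*.022]
  print(proj(f,P).round(1).tolist())
E
```

```text
[[231.8, 77.6], [282.1, 77.8], [257.0, 104.6], [278.6, 103.4], [237.1, 221.7], [275.9, 221.7], [256.5, 229.8], [256.5, 214.4]]
[[233.4, 77.1], [283.7, 78.0], [258.3, 104.4], [279.8, 103.5], [236.8, 221.3], [275.6, 221.8], [256.2, 229.7], [256.2, 214.3]]
```

View pics/w3c.png

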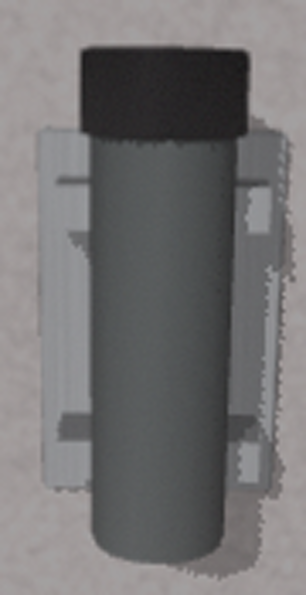

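Wrist view: the cap spans x 233.7–282.9 and the seam is at row 105.6, so the canister sits about 1 mm along −axis from the estimate with yaw 66.8°. I make a small correction and descend, with the grasp point about 10 mm above the axis for body clearance later.

{"api": "step_arm", "payload": {"commands": [0.0007, -0.0009, -0.04, -0.6, 0, 0, -0.04, 0, 0, 0, -0.04, 0, 0, 0, -0.04, 0, 0, 0, -0.025, 0, 0, 0, -0.01, 0, 0, 0, -0.005, 0, 0, 0, 0, 0, 0, 0, 0, 0]}}

```text
t: 9.52
ee_pos: [0.5208, 0.1762, 0.0683]
tcp_rot: [-3.076, 0.633, -0.003]
contact_force: [-0.6, 0.1, 0.7]
finger_gap: 0.0881
```

{"api": "step_arm", "payload": {"commands": [0, 0, 0, 0, 0, 0, 0, 0, 0, 0, 0, 0, 0, 0, 0, 0, 0, 0, 0, 0, 0, 0, 0, 0, 0, 0, 0, 0, 0, 0, 0, 0], "gripper": 1, "grip_force": 40}}

```text
t: 10.52
ee_pos: [0.5197, 0.176, 0.067]
tcp_rot: [-3.077, 0.633, 0.0]
contact_force: [-0.0, -0.2, 0.2]
finger_gap: 0.0431
```

{"api": "step_arm", "payload": {"commands": [0, 0, 0.003, 0, 0, 0, 0.01, 0, 0, 0, 0.02, 0, 0, 0, 0.03, 0, 0, 0, 0.03, 0, 0, 0, 0.03, 0, 0, 0, 0.01, 0, 0, 0, 0, 0]}}

```text
t: 11.52
ee_pos: [0.5199, 0.1761, 0.2006]
tcp_rot: [-3.077, 0.633, -0.002]
contact_force: [0.3, 1.1, -3.7]
finger_gap: 0.0433
```

```bash
python3 - <<'E'
from h import *
f=grab('side','s4');s=f['s'];print(s['ee_pos'],s['tcp_rot'],s['finger_gap'],s['contact_force'])
crop('s4',150,120,270,240,5,'s4c')
E
```

```text
[0.51994534 0.17608146 0.20056448] [-3.07654356e+00  6.32856265e-01 -1.89149903e-03] 0.04333728985348438 [ 0.25513023  1.11204748 -3.6633045 ]
```

View pics/s4c.png

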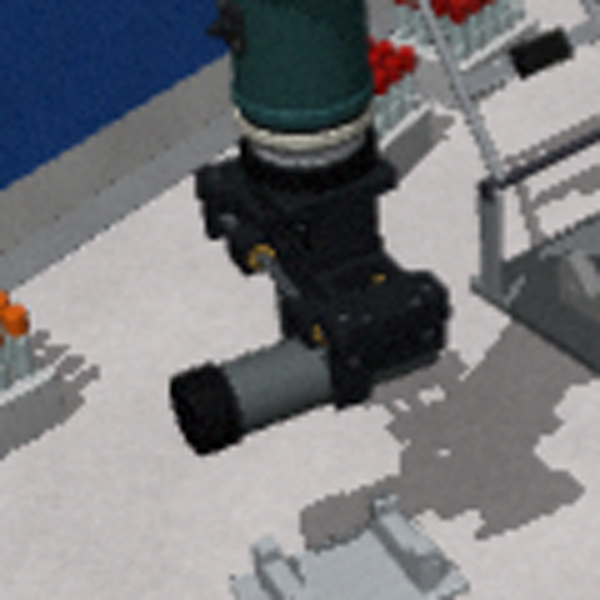

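Held firmly (gap 43 mm, weight about 3.7 N) and roughly level. Moving over the cradle.

{"api": "step_arm", "payload": {"commands": [0.0016, -0.0367, 0, 1.06, 0.0016, -0.0367, 0, 1.06, 0.0016, -0.0367, 0, 1.06, 0.0016, -0.0367, 0, 1.06, 0.0016, -0.0367, 0, 1.06, 0.0016, -0.0367, 0, 1.06, 0.0016, -0.0367, 0, 1.06, 0.0016, -0.0367, 0, 1.06, 0.0016, -0.0367, 0, 1.06, 0.0016, -0.0367, 0, 1.06]}}

```text
t: 12.82
ee_pos: [0.5345, -0.1917, 0.1977]
tcp_rot: [-3.122, 0.345, 0.006]
contact_force: [0.8, 0.5, -2.3]
finger_gap: 0.0429
```

{"api": "step_arm", "payload": {"commands": [0, 0, 0, 0, 0, 0, 0, 0, 0, 0, 0, 0]}}

```text
t: 13.2
ee_pos: [0.5353, -0.1899, 0.1991]
tcp_rot: [-3.122, 0.345, 0.002]
contact_force: [0.7, -0.3, -3.6]
finger_gap: 0.0427
```

```bash
python3 - <<'E'
from h import *
f=grab('side','s5');s=f['s'];print(s['ee_pos'],s['tcp_rot'],s['finger_gap'])
w=grab('wrist','w5');t=grab('top','t5')
th=np.radians(77.4);u=np.array([np.cos(th),np.sin(th),0]);v=np.array([u[1],-u[0],0]);z=np.array([0,0,1])
m=s['ee_pos']-[0,0,.015]
P=[m+u*.09,m+u*.09+z*.025,m+u*.09-z*.025,m+u*.065+z*.025,m-u*.065]
print(proj(f,P).round(1).tolist());print(proj(w,[m+u*.09-v*.025,m+u*.09+v*.025,m+u*.09+z*.025,m+u*.065+z*.025]).round(1).tolist())
crop('s5',200,70,340,190,5.5,'s5c')
E
```

```text
[ 0.53525056 -0.18989701  0.19914302] [-3.12193014e+00  3.44561524e-01  2.43468367e-03] 0.04270207333297576
[[259.5, 148.3], [259.5, 142.0], [259.5, 154.4], [264.8, 139.4], [290.8, 132.9]]
[[194.5, 63.8], [319.1, 64.0], [256.8, 57.9], [256.7, 134.4]]
```

View pics/s5c.png

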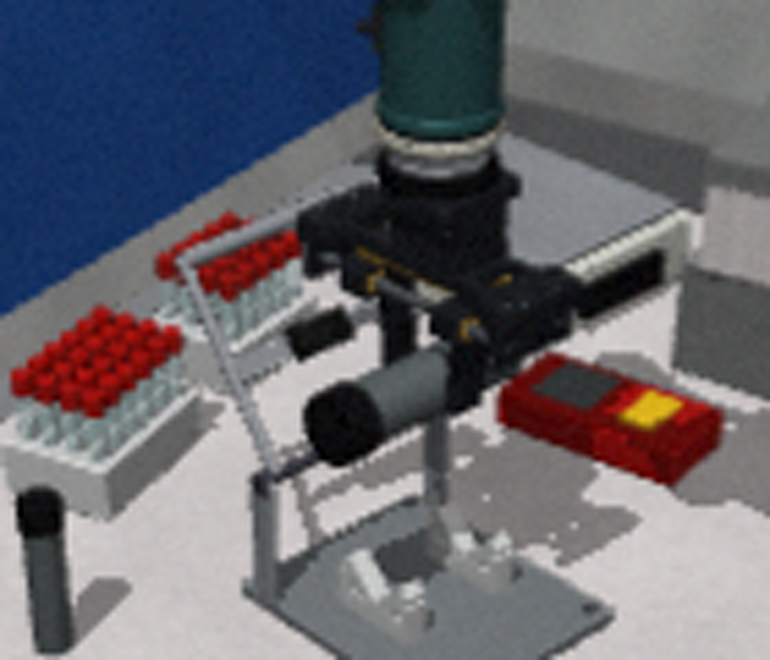

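View pics/w5.png

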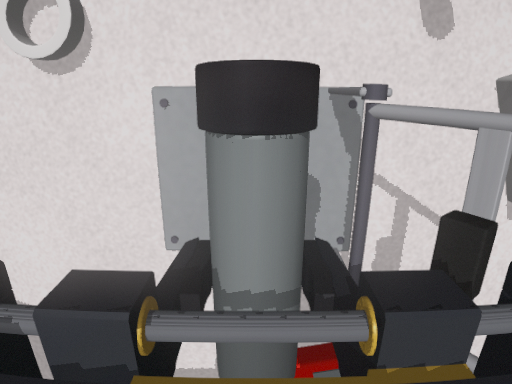

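```bash
python3 - <<'E'
from h import *
crop('w5',180,50,340,150,5,'w5c')
crop('s5',240,120,300,165,13,'s5d')
f=load('s5')
th=np.radians(77.4);u=np.array([np.cos(th),np.sin(th),0]);v=np.array([u[1],-u[0],0]);z=np.array([0,0,1])
m=f['s']['ee_pos']-[0,0,.015]
im=cv2.imread('pics/s5d.png')
a=np.linspace(0,6.28,60)
for y,r,c in [(.09,.025,(0,255,0)),(.065,.025,(0,0,255)),(.065,.022,(255,0,0))]:
  q=proj(f,[m+u*y+r*(np.cos(k)*v+np.sin(k)*z) for k in a]); q=((q-[240,120]+.5)*13-.5).astype(int); cv2.polylines(im,[q],True,c,1)
cv2.imwrite('pics/s5d.png',im)
w=load('w5');im=cv2.imread('pics/w5c.png')
for y,r,c in [(.09,.025,(0,255,0)),(.065,.025,(0,0,255)),(.065,.022,(255,0,0))]:
  q=proj(w,[m+u*y+r*(np.cos(k)*v+np.sin(k)*z) for k in a]); q=((q-[180,50]+.5)*5-.5).astype(int); cv2.polylines(im,[q],True,c,1)
cv2.imwrite('pics/w5c.png',im)
E
```

```text
(no output)
```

View pics/s5d.png

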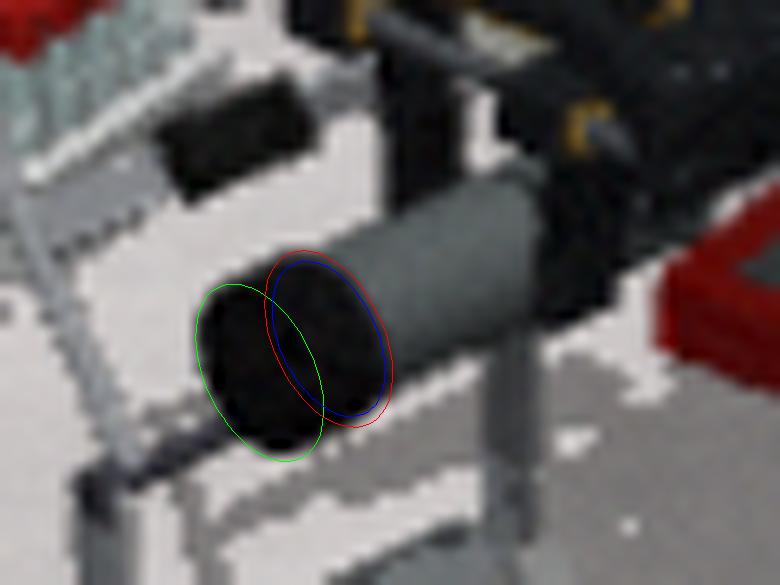

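View pics/w5c.png

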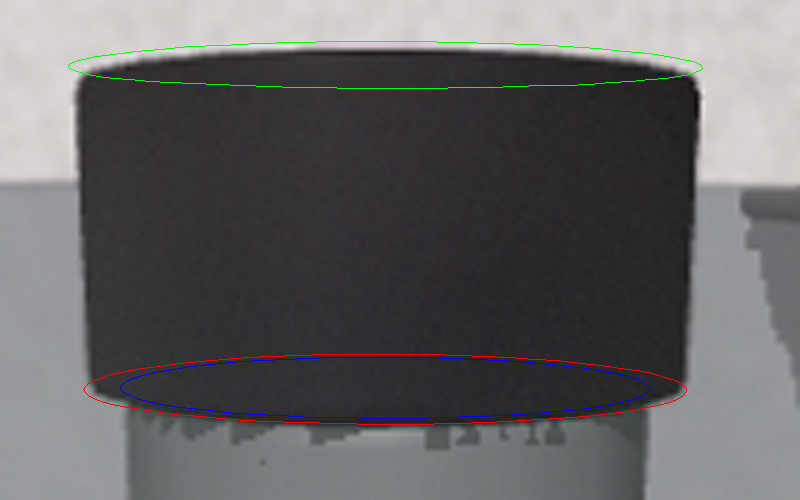

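The overlay matches: the canister is level and within about 0.5 mm along its axis. Next I check the cradle lateral position in this wrist view.

```bash
python3 - <<'E'
from fit import *
w=load('w5');im=cv2.imread('pics/w5.png');p=[.53564,-.19109,-.2204]
im=cv2.resize(im,None,fx=1.5,fy=1.5,interpolation=cv2.INTER_CUBIC)
for L in [[(-.1,.085,.012),(-.1,-.085,.012)],[(-.1,.085,.012),(.1,.085,.012)],[(.075,-.082,.105),(.075,.082,.105)]]:
  L=np.array(L);P=[L[0]+(L[1]-L[0])*k for k in np.linspace(0,1,20)]
  q=((proj(w,M(p,P))+.5)*1.5-.5).astype(int);cv2.polylines(im,[q],False,(0,255,0),1);print(q[0],q[-1])
cv2.imwrite('pics/w5o.png',im)
E
```

```text
[224 127] [247 375]
[224 127] [548 128]
[525 453] [560 133]
```

View pics/w5o.png

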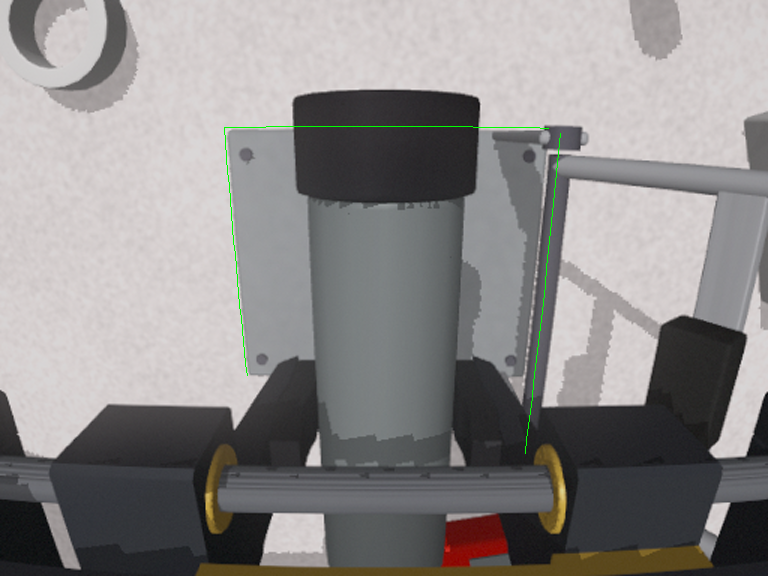

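The cradle reads about 0.5–1 mm toward +x and 1 mm toward −y of the fit. I correct that and descend in stages, watching the force.

{"api": "step_arm", "payload": {"commands": [0.0006, -0.0017, -0.015, 0, 0, 0, -0.02, 0, 0, 0, -0.02, 0, 0, 0, -0.015, 0, 0, 0, -0.01, 0, 0, 0, -0.01, 0, 0, 0, 0, 0, 0, 0, 0, 0]}}

```text
t: 14.35
ee_pos: [0.5368, -0.1929, 0.1106]
tcp_rot: [3.122, -0.346, 0.002]
contact_force: [-0.0, 0.9, -3.1]
finger_gap: 0.0433
```

```bash
python3 - <<'E'
from h import *
f=grab('side','s6');s=f['s'];print(s['ee_pos'],s['tcp_rot'],s['contact_force'])
crop('s6',200,70,340,190,5.5,'s6c')
E
```

```text
[ 0.53677279 -0.19286143  0.11055398] [ 3.12221311e+00 -3.45968305e-01  1.56662052e-03] [-0.04087248  0.88403158 -3.1096851 ]
```

View pics/s6c.png

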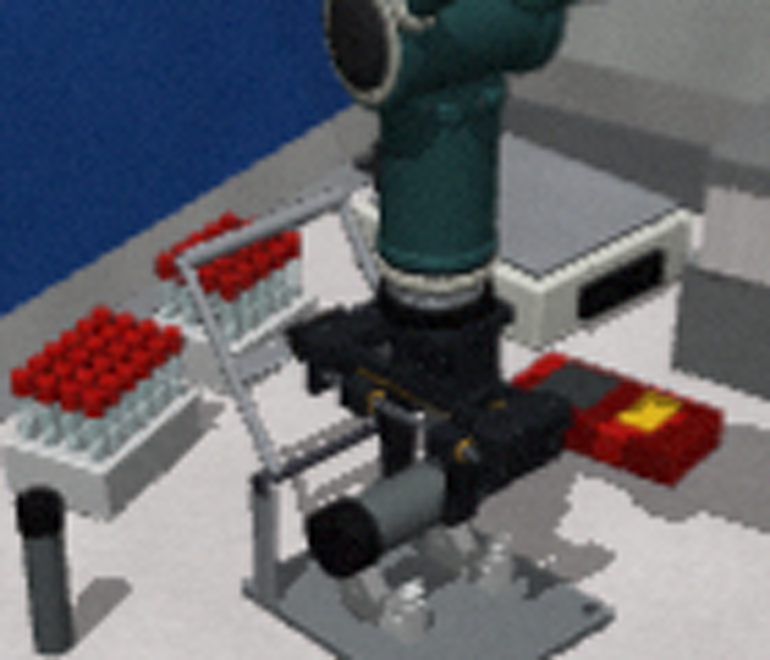

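{"api": "step_arm", "payload": {"commands": [0, 0, -0.01, 0, 0, 0, -0.008, 0, 0, 0, -0.005, 0, 0, 0, -0.003, 0, 0, 0, -0.002, 0, 0, 0, 0, 0]}}

```text
t: 15.15
ee_pos: [0.5363, -0.1927, 0.0819]
tcp_rot: [-3.122, 0.346, 0.0]
contact_force: [0.5, -0.4, -3.1]
finger_gap: 0.0431
```

{"api": "step_arm", "payload": {"commands": [0, 0, -0.001, 0, 0, 0, -0.001, 0, 0, 0, 0, 0]}}

```text
t: 15.52
ee_pos: [0.5363, -0.1927, 0.08]
tcp_rot: [-3.122, 0.346, 0.0]
contact_force: [-0.3, 0.1, -2.2]
finger_gap: 0.0432
```

{"api": "step_arm", "payload": {"commands": [0, 0, -0.001, 0, 0, 0, -0.001, 0, 0, 0, 0, 0]}}

```text
t: 15.9
ee_pos: [0.5362, -0.1926, 0.0778]
tcp_rot: [-3.122, 0.346, 0.0]
contact_force: [0.3, 0.5, -2.9]
finger_gap: 0.0431
```

{"api": "step_arm", "payload": {"commands": [0, 0, -0.001, 0, 0, 0, -0.0005, 0, 0, 0, 0, 0]}}

```text
t: 16.27
ee_pos: [0.5363, -0.1927, 0.0768]
tcp_rot: [-3.122, 0.346, 0.0]
contact_force: [-2.2, 0.4, -0.4]
finger_gap: 0.0434
```

{"api": "step_arm", "payload": {"commands": [0, 0, -0.0005, 0, 0, 0, 0, 0]}}

```text
t: 16.52
ee_pos: [0.5363, -0.1927, 0.0767]
tcp_rot: [3.122, -0.346, -0.0]
contact_force: [-3.8, 0.9, 5.7]
finger_gap: 0.0433
```

{"api": "step_arm", "payload": {"commands": [0, 0, -0.0005, 0, 0, 0, 0, 0]}}

```text
t: 16.77
ee_pos: [0.5363, -0.1927, 0.0767]
tcp_rot: [3.122, -0.346, -0.0]
contact_force: [-6.2, 2.2, 8.6]
finger_gap: 0.0429
```

Contact, with the V pushing toward −x: it touches one flank first. I yield about 1 mm in −x and lower a little more.

{"api": "step_arm", "payload": {"commands": [-0.0006, 0.0001, 0, 0, -0.0003, 0.0001, 0, 0, 0, 0, 0, 0]}}

```text
t: 17.15
ee_pos: [0.5359, -0.1926, 0.0763]
tcp_rot: [3.122, -0.346, 0.002]
contact_force: [-3.8, 1.8, 6.1]
finger_gap: 0.0432
```

{"api": "step_arm", "payload": {"commands": [-0.0003, 0.0001, -0.0005, 0, 0, 0, 0, 0]}}

```text
t: 17.4
ee_pos: [0.5357, -0.1926, 0.0761]
tcp_rot: [3.122, -0.346, 0.002]
contact_force: [-2.7, 0.9, 7.7]
finger_gap: 0.0428
```

{"api": "step_arm", "payload": {"commands": [-0.0005, 0.0001, -0.0003, 0, 0, 0, 0, 0]}}

```text
t: 17.65
ee_pos: [0.5357, -0.1926, 0.0761]
tcp_rot: [3.122, -0.346, 0.004]
contact_force: [-2.2, 1.0, 7.5]
finger_gap: 0.0433
```

{"api": "step_arm", "payload": {"commands": [-0.0003, 0.0001, -0.0003, 0, 0, 0, 0, 0]}}

```text
t: 17.9
ee_pos: [0.5357, -0.1926, 0.0761]
tcp_rot: [3.122, -0.346, 0.005]
contact_force: [-3.0, 1.4, 9.6]
finger_gap: 0.0432
```

Seated: it no longer moves at z = 0.0761, where 0.076 was expected. Releasing.

{"api": "step_arm", "payload": {"commands": [0, 0, 0, 0, 0, 0, 0, 0, 0, 0, 0, 0, 0, 0, 0, 0, 0, 0, 0, 0], "gripper": 0}}

```text
t: 18.52
ee_pos: [0.5342, -0.1922, 0.0742]
tcp_rot: [-3.122, 0.346, 0.0]
contact_force: [0.3, -0.3, -0.1]
finger_gap: 0.0878
```

{"api": "step_arm", "payload": {"commands": [0, 0, 0.01, 0, 0, 0, 0.02, 0, 0, 0, 0.03, 0, 0, 0, 0.04, 0, 0, 0, 0.04, 0, 0, 0, 0.04, 0, 0, 0, 0.03, 0, 0, 0, 0, 0]}}

```text
t: 19.52
ee_pos: [0.536, -0.1929, 0.2884]
tcp_rot: [3.12, -0.346, 0.011]
contact_force: [-0.4, -0.1, -0.2]
finger_gap: 0.0883
```

```bash
python3 - <<'E'
from fit import *
S=grab('side','s7');w=grab('wrist','w7');s=w['s'];print(s['ee_pos'],s['tcp_rot'],s['finger_gap'])
a=np.linspace(0,6.28,60)
p=[.53564,-.19109,-.2204]
def ov(f,tag,x0,y0,x1,y1,k):
  crop(tag,x0,y0,x1,y1,k,tag+'o');im=cv2.imread(f'pics/{tag}o.png')
  for y,r,c in [(.09,.025,(0,255,0)),(.065,.022,(255,0,0)),(-.065,.022,(255,0,0))]:
    q=proj(f,M(p,[(r*np.cos(t),y,.061+r*np.sin(t)) for t in a]));q=((q-[x0,y0]+.5)*k-.5).astype(int);cv2.polylines(im,[q],True,c,1)
  for L in [[(-.1,.085,.012),(-.1,-.085,.012)],[(-.1,.085,.012),(.1,.085,.012)],[(-.1,-.085,.012),(.1,-.085,.012)]]:
    q=((proj(f,M(p,L))-[x0,y0]+.5)*k-.5).astype(int);cv2.polylines(im,[q],False,(0,255,255),1)
  cv2.imwrite(f'pics/{tag}o.png',im)
ov(S,'s7',225,80,325,205,4.8)
ov(w,'w7',110,20,400,260,2.5)
E
```

```text
[ 0.53486482 -0.19238077  0.28583662] [ 3.1216309  -0.34581575  0.00471117] 0.08815573291338837
```

View pics/s7o.png

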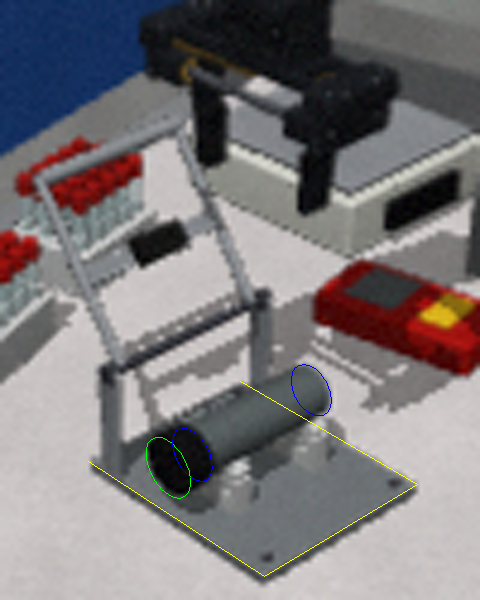

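View pics/w7o.png

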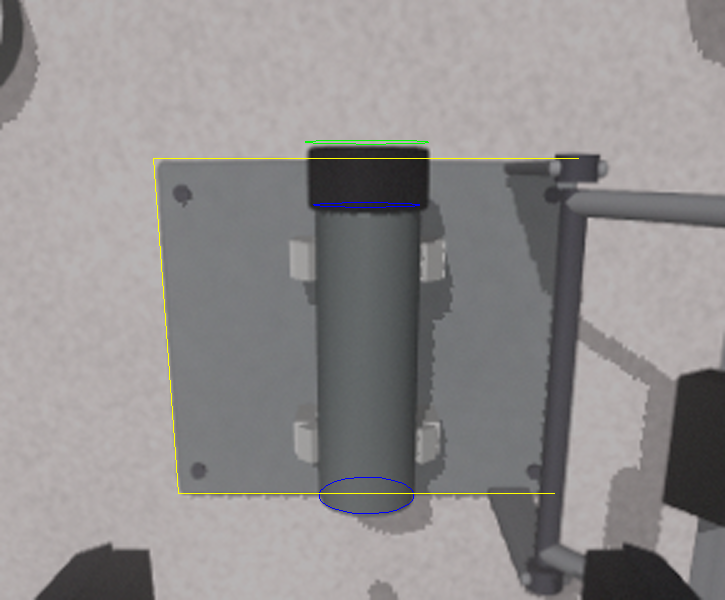

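Seated lengthwise on both V's (side view cap at about (258,177), lying in both supports) and about 1 mm off centre. Returning to the grip bar.

{"api": "step_arm", "payload": {"commands": [0.02, -0.0043, 0.02, 0, 0.03, -0.0064, 0, 0, 0.035, -0.0075, 0, 0, 0.035, -0.0075, 0, 0, 0.03, -0.0064, 0, 0, 0.0124, -0.0026, 0, 0, 0, 0, 0, 0, 0, 0, 0, 0]}}

```text
t: 20.62
ee_pos: [0.6957, -0.2267, 0.3038]
tcp_rot: [-3.122, 0.346, 0.003]
contact_force: [-0.5, -0.1, -0.9]
finger_gap: 0.0882
```

```bash
python3 - <<'E'
from fit import *
w=grab('wrist','w8');s=w['s'];print(s['ee_pos'],s['tcp_rot'],s['finger_gap'])
p=[.53564,-.19109,-.2204];d=pts(2.19);print(M(p,[d['b1'],d['b2']]),proj(w,M(p,[d['b1'],d['b2']])))
E
```

```text
[ 0.6956794  -0.22665678  0.3038188 ] [-3.12215726e+00  3.46094703e-01  2.55600588e-03] 0.0882132730155774
[[ 0.71191299 -0.15884684  0.23122284]
 [ 0.6813062  -0.29546025  0.23122284]] [[258.70903699 106.83468584]
 [258.12636652 306.67801609]]
```

View pics/w8.png

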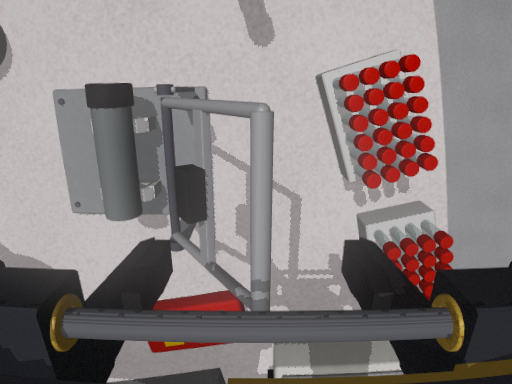

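The bar at column 260 is centred between the jaws. Descending and pinching.

{"api": "step_arm", "payload": {"commands": [0.001, 0, -0.03, 0, 0, 0, -0.025, 0, 0, 0, -0.011, 0, 0, 0, 0, 0]}}

```text
t: 21.18
ee_pos: [0.6969, -0.2267, 0.2379]
tcp_rot: [-3.122, 0.346, 0.002]
contact_force: [-0.1, 0.6, 0.1]
finger_gap: 0.0878
```

{"api": "step_arm", "payload": {"commands": [0, 0, 0, 0, 0, 0, 0, 0, 0, 0, 0, 0, 0, 0, 0, 0, 0, 0, 0, 0, 0, 0, 0, 0, 0, 0, 0, 0, 0, 0, 0, 0, 0, 0, 0, 0, 0, 0, 0, 0], "gripper": 1, "grip_force": 12}}

```text
t: 22.42
ee_pos: [0.6979, -0.2269, 0.2385]
tcp_rot: [3.122, -0.346, 0.001]
contact_force: [2.2, -0.3, -0.3]
finger_gap: 0.0133
```

```bash
python3 - <<'E'
from h import *
s=arm.sense();print(s['ee_pos'],s['contact_force'],s['finger_gap'])
h=np.array([0.60882,-0.20748,.105]);c,sn=np.cos(-.2204),np.sin(-.2204)
g=s['ee_pos']-[0,0,.006]-h; lx=c*g[0]+sn*g[1]
a0=np.arctan2(g[2],-lx);print(a0,np.hypot(lx,g[2]))
P=None
for a in np.linspace(2.19,0.06,21):
    q=np.array([-.155*np.cos(a)*c,-.155*np.cos(a)*sn,.155*np.sin(a)])
    if P is not None: print(*(q-P).round(4),0,sep=', ',end=', ')
    P=q
E
```

```text
[ 0.6979467  -0.22690618  0.23845902] [ 2.19814216 -0.29777361 -0.3238125 ] 0.013328496662597519
2.1919570922641274 0.1567369353001954
-0.0136, 0.003, 0.0088, 0, -0.0144, 0.0032, 0.0073, 0, -0.0151, 0.0034, 0.0057, 0, -0.0156, 0.0035, 0.004, 0, -0.0159, 0.0036, 0.0023, 0, -0.0161, 0.0036, 0.0006, 0, -0.0161, 0.0036, -0.0012, 0, -0.0158, 0.0035, -0.0029, 0, -0.0154, 0.0035, -0.0047, 0, -0.0149, 0.0033, -0.0063, 0, -0.0141, 0.0032, -0.0079, 0, -0.0132, 0.003, -0.0094, 0, -0.0122, 0.0027, -0.0108, 0, -0.011, 0.0025, -0.012, 0, -0.0097, 0.0022, -0.0132, 0, -0.0083, 0.0019, -0.0142, 0, -0.0068, 0.0015, -0.015, 0, -0.0052, 0.0012, -0.0156, 0, -0.0035, 0.0008, -0.0161, 0, -0.0018, 0.0004, -0.0164, 0,
```

{"api": "step_arm", "payload": {"commands": [-0.0136, 0.003, 0.0088, 0, -0.0144, 0.0032, 0.0073, 0, -0.0151, 0.0034, 0.0057, 0, -0.0156, 0.0035, 0.004, 0, -0.0159, 0.0036, 0.0023, 0, -0.0161, 0.0036, 0.0006, 0]}}

```text
t: 23.18
ee_pos: [0.6056, -0.2059, 0.2672]
tcp_rot: [-3.122, 0.346, 0.001]
contact_force: [3.1, 2.1, 1.3]
finger_gap: 0.0131
```

{"api": "step_arm", "payload": {"commands": [-0.0161, 0.0036, -0.0012, 0, -0.0158, 0.0035, -0.0029, 0, -0.0154, 0.0035, -0.0047, 0, -0.0149, 0.0033, -0.0063, 0, -0.0141, 0.0032, -0.0079, 0, -0.0132, 0.003, -0.0094, 0]}}

```text
t: 23.92
ee_pos: [0.5157, -0.1859, 0.2326]
tcp_rot: [-3.122, 0.346, 0.004]
contact_force: [4.4, 0.5, -2.0]
finger_gap: 0.013
```

{"api": "step_arm", "payload": {"commands": [-0.0122, 0.0027, -0.0108, 0, -0.011, 0.0025, -0.012, 0, -0.0097, 0.0022, -0.0132, 0, -0.0083, 0.0019, -0.0142, 0, 0, 0, 0, 0]}}

```text
t: 24.55
ee_pos: [0.475, -0.177, 0.1823]
tcp_rot: [-3.122, 0.346, 0.003]
contact_force: [5.7, 0.2, -6.2]
finger_gap: 0.0131
```

```bash
python3 - <<'E'
from h import *
s=arm.sense();print(s['ee_pos'],s['contact_force'],s['finger_gap'])
h=np.array([0.60882,-0.20748,.105]);c,sn=np.cos(-.2204),np.sin(-.2204)
g=s['ee_pos']-[0,0,.006]-h; lx=c*g[0]+sn*g[1]
print(np.arctan2(g[2],-lx),np.hypot(lx,g[2]))
E
```

```text
[ 0.47503797 -0.17695375  0.18230426] [ 5.7260225   0.24676793 -6.18488286] 0.013101058478316975
0.47923308240257545 0.15463986730122573
```

{"api": "step_arm", "payload": {"commands": [-0.0068, 0.0015, -0.015, 0, -0.0052, 0.0012, -0.0156, 0, -0.0035, 0.0008, -0.0161, 0, -0.0018, 0.0004, -0.0164, 0, 0, 0, 0, 0]}}

```text
t: 25.18
ee_pos: [0.4583, -0.1732, 0.1192]
tcp_rot: [-3.122, 0.346, 0.002]
contact_force: [4.6, 1.0, -2.4]
finger_gap: 0.0123
```

{"api": "step_arm", "payload": {"commands": [0, 0, -0.004, 0, 0, 0, -0.002, 0, 0, 0, 0, 0]}}

```text
t: 25.55
ee_pos: [0.4581, -0.1731, 0.1146]
tcp_rot: [-3.122, 0.346, 0.003]
contact_force: [0.7, 0.6, -1.5]
finger_gap: 0.0124
```

{"api": "step_arm", "payload": {"commands": [0, 0, -0.001, 0, 0, 0, -0.001, 0, 0, 0, 0, 0]}}

```text
t: 25.92
ee_pos: [0.4581, -0.1731, 0.113]
tcp_rot: [-3.122, 0.346, 0.003]
contact_force: [-2.9, 1.0, 1.2]
finger_gap: 0.0122
```

{"api": "step_arm", "payload": {"commands": [0, 0, -0.001, 0, 0, 0, -0.001, 0, 0, 0, 0, 0]}}

```text
t: 26.3
ee_pos: [0.4581, -0.173, 0.1109]
tcp_rot: [-3.122, 0.346, 0.003]
contact_force: [-5.7, 1.3, 1.2]
finger_gap: 0.0122
```

{"api": "step_arm", "payload": {"commands": [0, 0, -0.001, 0, 0, 0, 0, 0]}}

```text
t: 26.55
ee_pos: [0.4581, -0.173, 0.1098]
tcp_rot: [-3.122, 0.346, 0.003]
contact_force: [-6.1, 1.0, 0.7]
finger_gap: 0.012
```

No rise in Fz yet, so I check whether the bar is still between the pads.

```bash
python3 - <<'E'
from fit import *
S=grab('side','s9');T=grab('top','t9');s=S['s'];print(s['ee_pos'],s['contact_force'],s['finger_gap'])
crop('s9',225,110,325,205,7,'s9c')
p=[.53564,-.19109,-.2204]
for a in (0,.03,.06): print(a,[((proj(S,M(p,[pts(a)[k]]))[0]-[225,110]+.5)*7).round(0) for k in('b1','b2')])
E
```

```text
[ 0.45806948 -0.17302354  0.10981745] [-6.05380553  0.99549787  0.6605201 ] 0.012009302254499523
0 [array([385., 455.]), array([576., 348.])]
0.03 [array([385., 447.]), array([576., 341.])]
0.06 [array([385., 439.]), array([577., 333.])]
```

View pics/s9c.png

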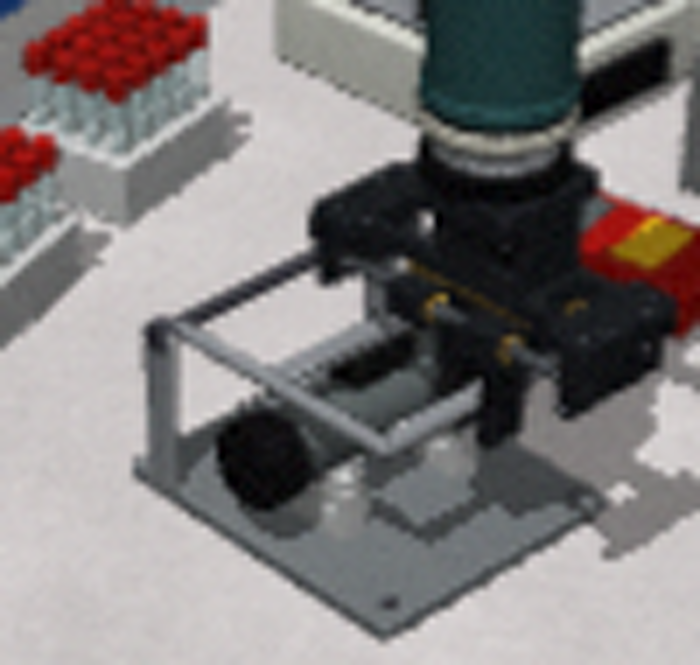

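The bar end at crop (385,445) suggests a ≈ 0.03, so slightly up, and the pads may be slipping on the bar. I grip harder and press further.

{"api": "step_arm", "payload": {"commands": [0, 0, 0, 0, 0, 0, 0, 0, 0, 0, -0.001, 0, 0, 0, -0.001, 0, 0, 0, 0, 0], "grip_force": 40}}

```text
t: 27.28
ee_pos: [0.4581, -0.173, 0.1079]
tcp_rot: [-3.122, 0.346, 0.003]
contact_force: [-5.4, 1.1, 0.9]
finger_gap: 0.0112
```

{"api": "step_arm", "payload": {"commands": [0, 0, -0.001, 0, 0, 0, -0.001, 0, 0, 0, 0, 0]}}

```text
t: 27.65
ee_pos: [0.4581, -0.173, 0.1069]
tcp_rot: [-3.122, 0.346, 0.004]
contact_force: [-9.4, 2.8, 9.2]
finger_gap: 0.0114
```

{"api": "step_arm", "payload": {"commands": [0, 0, -0.001, 0, 0, 0, 0, 0]}}

```text
t: 27.9
ee_pos: [0.4581, -0.1731, 0.1067]
tcp_rot: [-3.122, 0.346, 0.004]
contact_force: [-10.2, 2.9, 14.4]
finger_gap: 0.0112
```

{"api": "step_arm", "payload": {"commands": [0, 0, -0.001, 0, 0, 0, 0, 0]}}

```text
t: 28.15
ee_pos: [0.4581, -0.1731, 0.1064]
tcp_rot: [-3.122, 0.346, 0.004]
contact_force: [-13.7, 4.3, 19.3]
finger_gap: 0.0114
```

```bash
python3 - <<'E'
from fit import *
S=grab('side','s10');W=grab('wrist','w10')
crop('s10',225,110,325,205,7,'s10c')
E
```

```text
(no output)
```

View pics/s10c.png

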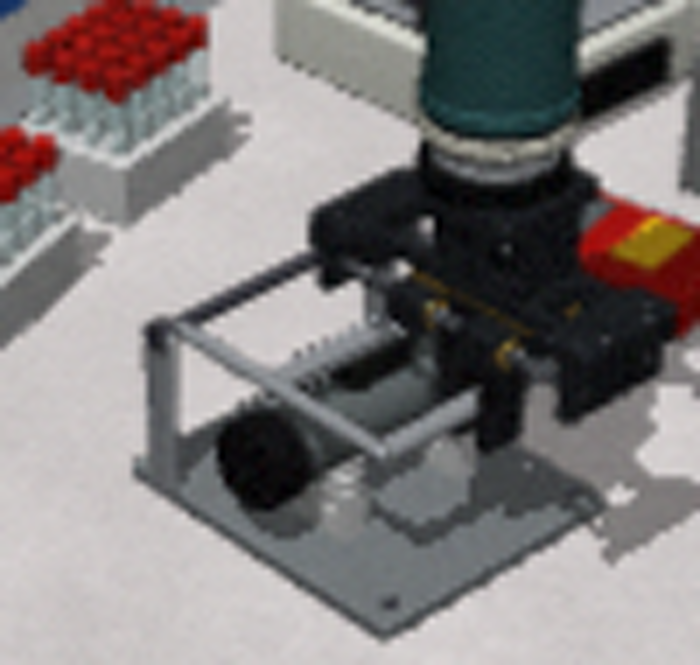

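View pics/w10.png

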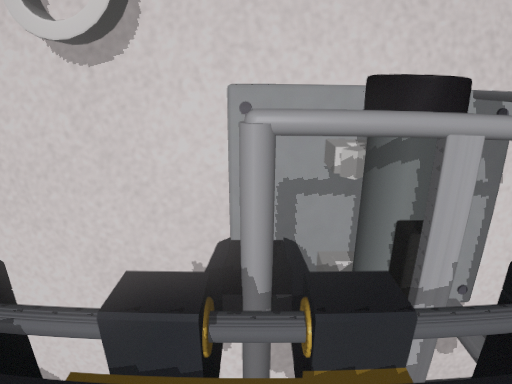

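The bar end at (385,455) matches the predicted a = 0, and Fz rose firmly to 19 N, so the pad bears. Letting go.

{"api": "step_arm", "payload": {"commands": [0, 0, 0, 0, 0, 0, 0, 0, 0, 0, 0, 0, 0, 0, 0, 0, 0, 0, 0, 0, 0, 0, 0, 0, 0, 0, 0, 0], "gripper": 0}}

```text
t: 29.12
ee_pos: [0.459, -0.1733, 0.1044]
tcp_rot: [-3.122, 0.346, 0.0]
contact_force: [-0.2, 0.7, -0.3]
finger_gap: 0.0794
```

```bash
python3 - <<'E'
from h import *
W=grab('wrist','w11');s=W['s'];print(s['ee_pos'],s['finger_gap'],s['contact_force'])
E
```

```text
[ 0.45901597 -0.17327715  0.10437902] 0.07943081163818883 [-0.23077291  0.67231647 -0.32688253]
```

View pics/w11.png

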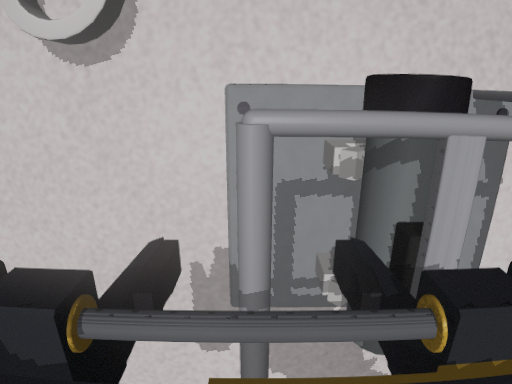

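{"api": "step_arm", "payload": {"commands": [0, 0, 0.01, 0, 0, 0, 0.02, 0, 0, 0, 0.03, 0, 0, 0, 0.04, 0, 0, 0, 0.04, 0, 0, 0, 0.04, 0, -0.03, 0.03, 0.03, 0, -0.03, 0.03, 0, 0, 0, 0, 0, 0, 0, 0, 0, 0]}}

```text
t: 30.42
ee_pos: [0.3993, -0.1135, 0.3149]
tcp_rot: [3.122, -0.345, 0.002]
contact_force: [-0.2, 0.4, 0.4]
finger_gap: 0.0879
```

```bash
python3 - <<'E'
from fit import *
S=grab('side','s12');T=grab('top','t12');W=grab('wrist','w12');print(W['s']['ee_pos'],W['s']['contact_force'])
crop('s12',225,110,325,205,7,'s12c')
p=[.53564,-.19109,-.2204]
for a in (-.04,0,.04): print(a,[((proj(S,M(p,[pts(a)[k]]))[0]-[225,110]+.5)*7).round(0) for k in('b1','b2')],[proj(W,M(p,[pts(a)[k]]))[0].round(1) for k in('b1','b2')])
E
```

```text
[ 0.39945987 -0.11373776  0.31439539] [0.19846622 0.65345557 0.73216994]
-0.04 [array([384., 465.]), array([575., 358.])] [array([323. , 143.6]), array([315.2, 261. ])]
0 [array([385., 455.]), array([576., 348.])] [array([324. , 144.6]), array([316. , 263.7])]
0.04 [array([385., 444.]), array([576., 338.])] [array([325.4, 145.6]), array([317. , 266.4])]
```

View pics/s12c.png

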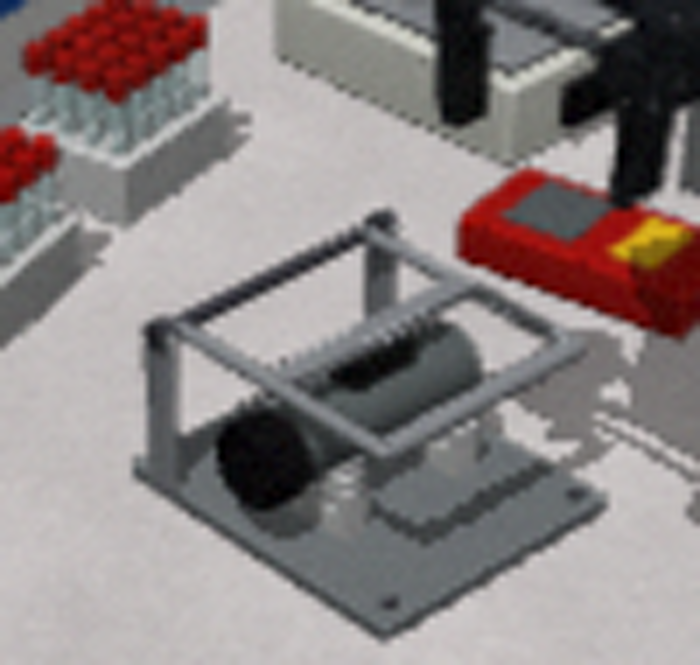

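View pics/w12.png

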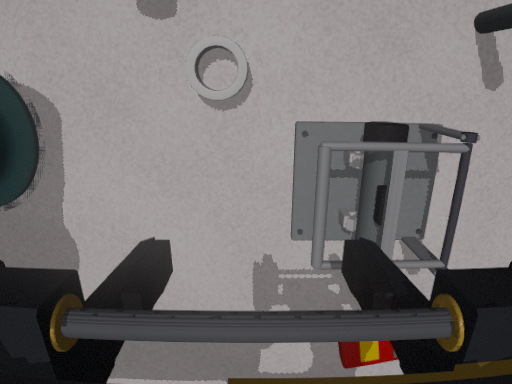

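View pics/t12.png

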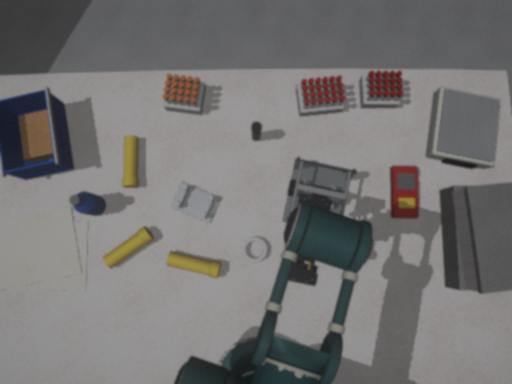

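```bash
python3 - <<'E'
from h import *
A=[]
for t in ['s9','s10','s12']:
    crop(t,260,150,300,185,13,t+'z');A.append(cv2.imread(f'pics/{t}z.png')[100:,:260])
cv2.imwrite('pics/cmp.png',np.hstack(A))
E
```

```text
(no output)
```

View pics/cmp.png

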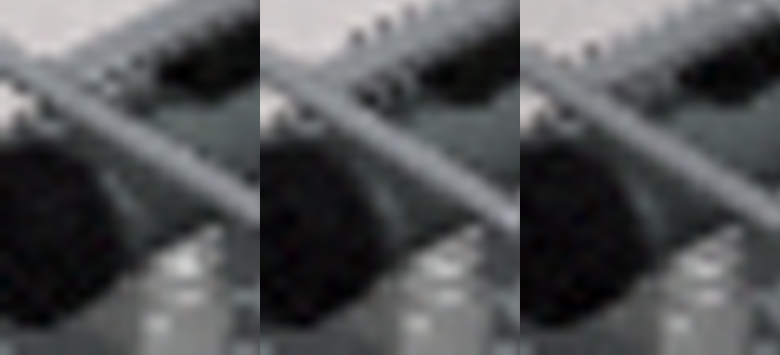

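After release the rod looks to sit between the before (s9) and pressed (s10) positions, so it may have sprung up a fraction. I'll press again from above with closed fingertips, which cannot drag the bar up on leaving.

{"api": "step_arm", "payload": {"commands": [0.03, -0.03, 0, 0, 0.0282, -0.03, 0, 0, 0, 0, -0.04, 0, 0, 0, -0.04, 0, 0, 0, -0.03, 0, 0, 0, -0.02, 0, 0, 0, -0.02, 0, 0, 0, -0.01, 0, 0, 0, 0, 0, 0, 0, 0, 0], "gripper": 1}}

```text
t: 31.82
ee_pos: [0.4579, -0.1737, 0.1551]
tcp_rot: [3.122, -0.346, 0.002]
contact_force: [0.4, -0.4, 0.0]
finger_gap: 0.0003
```

{"api": "step_arm", "payload": {"commands": [0, 0, -0.005, 0, 0, 0, -0.004, 0, 0, 0, -0.003, 0, 0, 0, 0, 0]}}

```text
t: 32.33
ee_pos: [0.457, -0.1731, 0.1421]
tcp_rot: [-3.122, 0.346, 0.001]
contact_force: [-0.0, -0.7, -0.4]
finger_gap: 0.0005
```

{"api": "step_arm", "payload": {"commands": [0, 0, -0.002, 0, 0, 0, -0.001, 0, 0, 0, 0, 0]}}

```text
t: 32.7
ee_pos: [0.4572, -0.1732, 0.1393]
tcp_rot: [-3.122, 0.346, 0.0]
contact_force: [0.4, 0.4, -0.2]
finger_gap: 0.0003
```

{"api": "step_arm", "payload": {"commands": [0, 0, -0.001, 0, 0, 0, 0, 0]}}

```text
t: 32.95
ee_pos: [0.4572, -0.1732, 0.1383]
tcp_rot: [-3.122, 0.346, 0.0]
contact_force: [-0.6, 0.3, 0.0]
finger_gap: 0.0
```

{"api": "step_arm", "payload": {"commands": [0, 0, -0.001, 0, 0, 0, 0, 0]}}

```text
t: 33.2
ee_pos: [0.4571, -0.1733, 0.1373]
tcp_rot: [-3.122, 0.346, 0.0]
contact_force: [0.2, 0.2, 0.4]
finger_gap: 0.0004
```

{"api": "step_arm", "payload": {"commands": [0, 0, -0.001, 0, 0, 0, 0, 0]}}

```text
t: 33.45
ee_pos: [0.4573, -0.1733, 0.137]
tcp_rot: [-3.122, 0.346, 0.0]
contact_force: [-1.9, 0.9, 5.4]
finger_gap: 0.0004
```

{"api": "step_arm", "payload": {"commands": [0, 0, -0.001, 0, 0, 0, 0, 0]}}

```text
t: 33.7
ee_pos: [0.4573, -0.1733, 0.1367]
tcp_rot: [-3.122, 0.346, 0.0]
contact_force: [-4.1, 2.7, 9.7]
finger_gap: 0.0005
```

{"api": "step_arm", "payload": {"commands": [0, 0, -0.001, 0, 0, 0, 0, 0]}}

```text
t: 33.95
ee_pos: [0.4573, -0.1733, 0.1365]
tcp_rot: [3.122, -0.346, -0.0]
contact_force: [-6.9, 2.5, 15.6]
finger_gap: 0.0006
```

{"api": "step_arm", "payload": {"commands": [0, 0, -0.001, 0, 0, 0, 0, 0]}}

```text
t: 34.2
ee_pos: [0.4574, -0.1734, 0.1363]
tcp_rot: [3.122, -0.346, -0.0]
contact_force: [-8.6, 4.0, 19.7]
finger_gap: 0.0005
```

Stiff from first touch (about 0.6 mm of travel to 20 N): the pad bears. Backing off straight up.

{"api": "step_arm", "payload": {"commands": [0, 0, 0.005, 0, 0, 0, 0.02, 0, 0, 0, 0.04, 0, 0, 0, 0.04, 0, 0, 0, 0.04, 0, 0, 0, 0.03, 0, -0.03, 0.03, 0, 0, -0.03, 0.03, 0, 0, 0, 0, 0, 0, 0, 0, 0, 0]}}

```text
t: 35.45
ee_pos: [0.3976, -0.1135, 0.3084]
tcp_rot: [3.122, -0.345, 0.002]
contact_force: [0.4, -0.8, -0.5]
finger_gap: 0.0003
```

```bash
python3 - <<'E'
from h import *
S=grab('side','s14');s=arm.sense();print(s['t'],s['ee_pos'],s['contact_force'])
A=[]
for t in ['s9','s10','s12','s14']:
    crop(t,260,150,300,185,13,t+'z');A.append(cv2.imread(f'pics/{t}z.png')[100:,80:270])
cv2.imwrite('pics/cmp2.png',np.hstack(A)); crop('s14',225,110,325,205,7,'s14c')
E
```

```text
35.5 [ 0.39780523 -0.11372033  0.30841242] [ 0.72976653 -0.82092725  0.51419659]
```

View pics/cmp2.png

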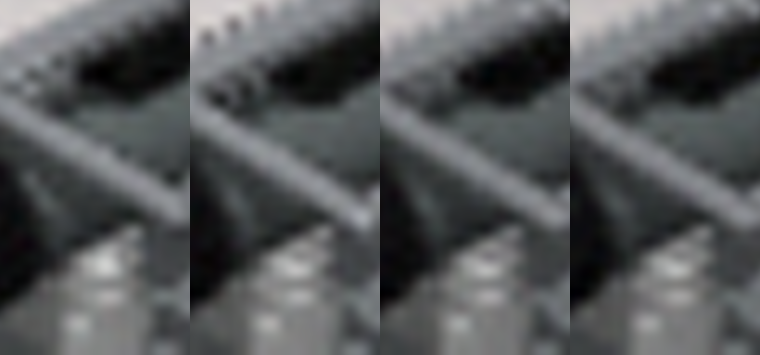

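View pics/s14c.png

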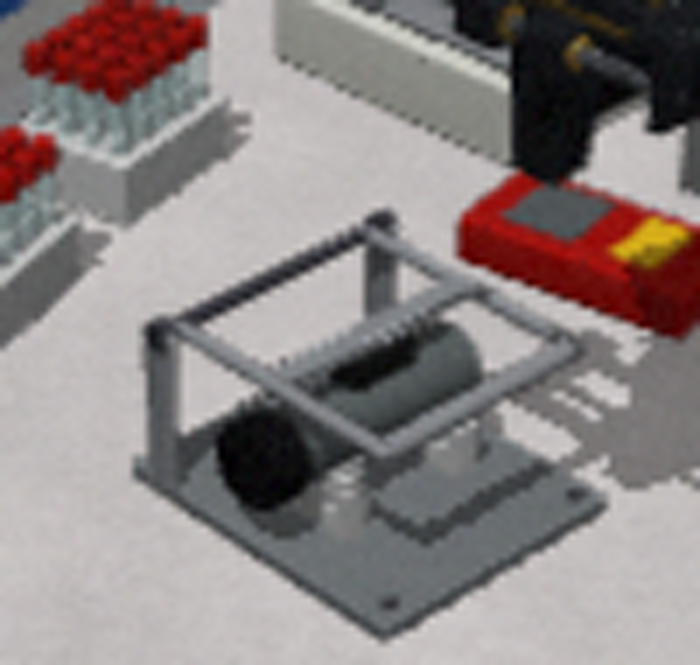

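The frame is unchanged after the second press (s12 and s14 look the same), so the first reading was only elastic give in the pad. The second press turned stiff within a millimetre of touching. The robot is clear, so I'm handing in.

```bash
python3 -c "
from workcell import arm
print(arm.hand_in())"
```

```text
the job is handed in; nothing more can be done
None
```

The canister is seated in the two V-supports with the hold-down frame's pad bearing on it, and I handed the job in at about 35.5 s.

- **Order of work:** I swung the frame back to about 2.19 rad. I then lifted the grey canister off its rest and lowered it into the V's until contact (TCP 0.0761 m, against 0.076 m expected for fully seated). After that I swung the frame back over it, pressed it down to about 19 N and let go.
- **Checks that held:** In the last side and wrist views the canister lies lengthwise in both V's, about 1 mm off centre. The frame angle reads about 0–0.01 rad. The other items look unmoved in the top view taken after the first release, though I did not measure them, and the arm hid part of the cradle in that view. The robot is touching nothing.
- **Checks that disagreed:**
    - The pinch slipped on the bar by some millimetres, so I raised the grip force from 12 to 40 N.
    - After I let go, the frame looked slightly higher than while pressed. I pressed again from above with closed fingertips to about 20 N. It was stiff at once, and the frame's position did not change, so I take the difference to be elastic give.
- **Deviation:** I gripped the canister about 10 mm above its axis so the gripper body would clear the hinge.

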